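One full turn of the petri dish turntable

ROBOT

A 6-joint arm with a two-finger parallel gripper is mounted at the origin on a cart in front of the work surface, level with it; the furniture and walls round the work are solid. World frame = base frame: x ahead of the robot, y to its left, z up, the work surface at z = 0. Lengths are in m, angles in rad, forces in N, time in s.
With the tool pointing down it reaches from about 0.35 to 0.875 m from the base axis. Payload 4.2 kg.
Tool frame: the origin (TCP) lies at the very end of the fingers, on their centre line; the grasp point (between the pads) lies 19 mm behind it; z points along the fingers, y is the line along which they close (so a half turn about z gives the same grasp; the last joint's range is limited). The gripper opens to 85 mm and grips with 20 to 120 N. Pads are 22 mm wide; open, the fingers measure 114 mm over their backs; the gripper's body (76 mm by 85 mm) begins 54 mm behind the grasp point. The pads swing forward as they close: fully open they stand 13 mm farther back than shut.
Start: joints at [1.482, 0.385, 0.008, 0, -1.194, -0.259], TCP at [0.213, 0.588, 0.231] pointing down, gripper open.
Joint ranges: [-3.14, 3.14], [-1.21, 2.06], [-1.07, 1.41], [-3.16, 2.05], [-2.99, -0.16], [-3.1, 3.1]. Speed limits (rad/s): [2.79, 2.79, 3.14, 3.14, 3.14, 3.14].

INTERFACE

Orientations are given as a unit quaternion [x, y, z, w].
In Python, from plant import arm gives the robot as it stands. The module is installed in compiled form; this text tells all that it offers.
- The arm moves only by the tool send_rows, never from a script. Its argument "steps" is a list of rows, each a list of 6 numbers: the shift along the tool's x, y, z in mm, then the turn, a rotation vector about the tool's x, y, z in rad. In form: [[x, y, z, rx, ry, rz], ...]. A call has 1 to 12 rows; each row shifts and turns the commanded pose from where the row before left it, along the tool's axes as they then stand; what a row does not reach is not made up. A row lasts 1/8 s, in which the tool goes at most 62.5 mm and 10.7 degrees, less where a joint would pass 70% of its speed; a pose out of reach is approached as far as the arm can. A call with a gripper value outside its range is refused whole. "fingers" is the closure in counts, from 0 (fully open) to 255 (shut), set as the call begins (left out, the last holds). The fingers move at their own pace and stop on an object; the grip force is fixed at half the most. Time passes only in rows, so rows that do not move let the fingers close. It gives the time, the measured TCP pose, the force, the opening and the grip force at its end, in the units of the state.
- arm.state(): the state, without advancing time (a new reading comes with each control period).
- arm.grab_frame(name): name is "scene" or "top"; returns a dict with "img" (400x640x3 uint8, blue, green, red), "fovy" (degrees; the focal length in pixels is half the picture's height over the tangent of half this angle, whatever the lens; pixels are square), "cx", "cy" (the principal point, pixels), "k1" (the pictures are not rectified: a ray, as slopes to the right and down, at radius r is drawn at 1 + k1 r^2 times it, then the intrinsics apply), "rvec" (rotation vector, rad) and "tvec" (3), from world to camera coordinates, as OpenCV has them. Camera axes: x right, y down, z forward; pixel columns grow to the right and rows downward; lengths in m; the calibration is good to about 2 mm. A picture is of the moment at which its call begins. There is no depth.
- arm.finish_job(): hands the job in; it is judged then, once.
The state is a dict: "time_s": time; "joints": joint angles; "joint_vel": joint speeds; "joint_torque": joint torques, N m; "tool_pos": TCP position; "eef_rot": TCP orientation; "contact_force": force on the tool from outside, world axes, zero at the start; "ft_torque": the same for the moment, N m; "opening": finger opening in m; "grip_force": force on a finger pad.
Only numpy, scipy, OpenCV 4.12 (cv2) and the standard library are available. Lean on these libraries where they do the work, as an engineer would, in place of code of your own. Each camera call takes 0.05 s, during which the arm holds its last target. There are 200 camera calls.

TASK

Two hand-turned dish turntables stand on the bench. Take the one that carries the petri dish by its upright knob and turn it one full turn clockwise (seen from above), so that the knob stops at the fixed pointer where it started. Keep the dish seated on it, leave the empty turntable unturned, and let go.

Things in the scene. Friction and masses are not known exactly. Their poses are not given: they have to be found in the camera images.
- turntable (a joint): Platter angle (rad) of the turntable with the petri dish: 0 at the start (knob at the pointer, a dark upright 46 mm high just outside the rim), growing clockwise seen from above, 6.28 after one turn. Aluminium platter 170 mm across, top 45 mm above the bench, dark base fixed to the bench. Turns lightly (about 1 N at the knob), has no stops, stays where left.
- turntable_grip (a point): Grip point on the axis of the upright black knob of the turntable with the dish, 83 mm above the bench. The knob is round, 18 mm in diameter, reaches from 48 to 98 mm above the bench, stands 70 mm from the platter's axis, and spins freely on its own pin, so fingers holding it need not turn with the platter.
- turntable_axis (a point): Point on the vertical turning axis of the turntable with the dish, at the platter's top face, 45 mm above the bench. A round rim of 70 mm inner diameter, 6 mm high, centred here, holds the dish.
- dish_center (a point): Centre of the loose clear petri dish, 60 mm across and 13 mm high, that lies in the rim at the middle of the turntable to be turned (6.5 mm above the dish's underside; top at 58 mm above the bench).
- spare (a joint): The other turntable, of the same make and size but empty: its platter's angle in rad, 0 at the start, positive clockwise. Not to be turned. The two turntables change places, and their pointers may face any way.

How it is judged:
By the outcome, as a careful person would: the job done as asked, in the order asked, and still so for the second after the job is handed in, with the robot touching nothing.
It also fails if it takes over 56 s, if anything falls off the work surface, if the arm or the gripper's body presses on something with over 40 N, if the wrist force passes 120 N, or if a joint passes its speed limit or range.

## Working session

There is one attempt and no reset: what is moved stays moved. The work goes in short steps, Python scripts to look and compute and a tool call to move; the robot and the scene stay as the last step left them, time stands still between calls to the robot, and variables do not carry over. Pictures are saved under pics/ and viewed, at most 10 in all, crops included, and the job is handed in when it is done.

Besides the shell and the picture viewer there is one more tool, called after ">>>" as name(argument=value, ...), one argument or row to a line, values as JSON. send_rows: Moves the arm, as the interface text tells. Its arguments: {"type":"object","properties":{"steps":{"type":"array"},"fingers":{"type":"number"}},"required":["steps"]}

```bash
mkdir -p pics; cat > h.py <<'E'
import numpy as np, cv2
from plant import arm
def K(f):
    fl=200/np.tan(np.radians(f["fovy"])/2); return fl
def ray(f,u,v):
    fl=f["img"].shape[0]/2/np.tan(np.radians(f["fovy"])/2)
    Km=np.array([[fl,0,f["cx"]],[0,fl,f["cy"]],[0,0,1.]])
    p=cv2.undistortPoints(np.array([[[u,v]]],float),Km,np.array([f["k1"],0,0,0.]))[0,0]
    R=cv2.Rodrigues(np.array(f["rvec"],float))[0]; t=np.array(f["tvec"],float).ravel()
    return -R.T@t, R.T@np.array([p[0],p[1],1])
def at_z(f,u,v,z):
    c,d=ray(f,u,v); return c+d*(z-c[2])/d[2]
def proj(f,P):
    fl=f["img"].shape[0]/2/np.tan(np.radians(f["fovy"])/2)
    Km=np.array([[fl,0,f["cx"]],[0,fl,f["cy"]],[0,0,1.]])
    return cv2.projectPoints(np.array(P,float).reshape(-1,3),np.array(f["rvec"],float),np.array(f["tvec"],float),Km,np.array([f["k1"],0,0,0.]))[0][:,0]
E
python3 - <<'E'
from h import *
import pickle
for n in("scene","top"):
    f=arm.grab_frame(n); pickle.dump(f,open(n+".pkl","wb")); cv2.imwrite(f"pics/{n}0.png",f["img"])
    print(n,{k:v for k,v in f.items() if k!="img"},ray(f,320,200))
print(arm.state())
E
```

```text
scene {'fovy': 46.54282466587178, 'cx': 324.3473799557531, 'cy': 200.1861199807637, 'k1': -0.06616940574470573, 'rvec': array([ 2.20152255, -0.47616092,  0.25212939]), 'tvec': array([-0.50865876,  0.21357509,  0.87652448])} (array([ 0.21800437, -0.71226778,  0.71957761]), array([ 0.33018876,  0.71140852, -0.62045214]))
top {'fovy': 44.850946740538284, 'cx': 328.7990733669036, 'cy': 205.0864254139939, 'k1': -0.11290767029698937, 'rvec': array([ 2.14073856, -2.19835146,  0.12261017]), 'tvec': array([-0.03131674,  0.53356225,  0.89008758])} (array([ 0.43503575, -0.03824601,  0.94191637]), array([ 0.11706602,  0.01001001, -0.99329512]))
{'time_s': 0.1, 'joints': array([ 1.48162610e+00,  3.85492546e-01,  6.75723108e-03, -4.28242431e-04,
       -1.19399536e+00, -2.58642201e-01]), 'joint_vel': array([ 1.75754998e-03, -3.12209016e-03,  2.45460307e-03,  8.95277860e-04,
        6.10353619e-04, -2.91742575e-05]), 'joint_torque': array([-5.04919080e-04, -3.93315697e+01,  1.88929224e+01,  4.19789493e+00,
       -2.58510707e-03,  5.84619329e-06]), 'tool_pos': array([0.21280941, 0.58709979, 0.23032213]), 'eef_rot': array([ 9.84902238e-01, -1.73108656e-01, -1.16453213e-04,  9.80546481e-04]), 'contact_force': array([-0.82775189, -0.68460288,  0.44037373]), 'ft_torque': array([ 0.00039577, -0.01697665, -0.01520719]), 'grip_force': 0.0, 'opening': 0.08548885844048414}
```

View pics/scene0.png

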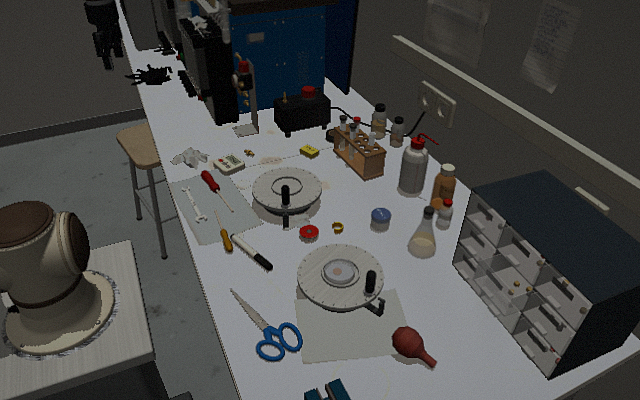

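View pics/top0.png

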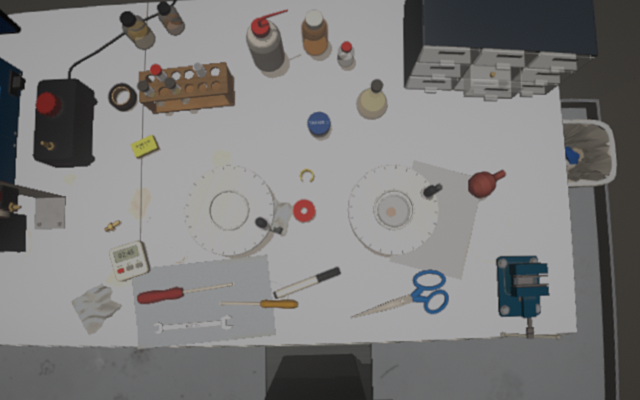

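The dish is on the turntable at about (393,210) in the top view and (340,275) in the scene view. Its knob is near (432,190) top and (370,283) scene. The pointer is just outboard of it. I'll enlarge both views.

```bash
python3 - <<'E'
from h import *
import pickle
t=pickle.load(open("top.pkl","rb"))["img"]; s=pickle.load(open("scene.pkl","rb"))["img"]
a=cv2.resize(t[155:265,335:455],None,fx=5,fy=5,interpolation=cv2.INTER_CUBIC)
cv2.imwrite("pics/c1.png",a)
a=cv2.resize(s[235:325,285:405],None,fx=6,fy=6,interpolation=cv2.INTER_CUBIC)
cv2.imwrite("pics/c2.png",a)
E
```

```text
(no output)
```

View pics/c1.png

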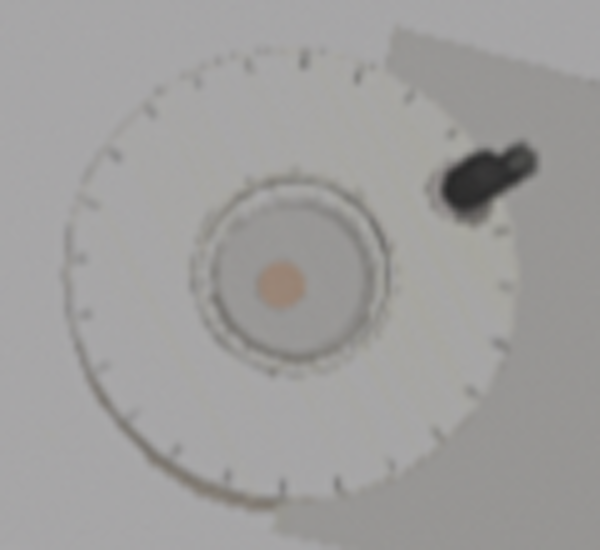

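View pics/c2.png

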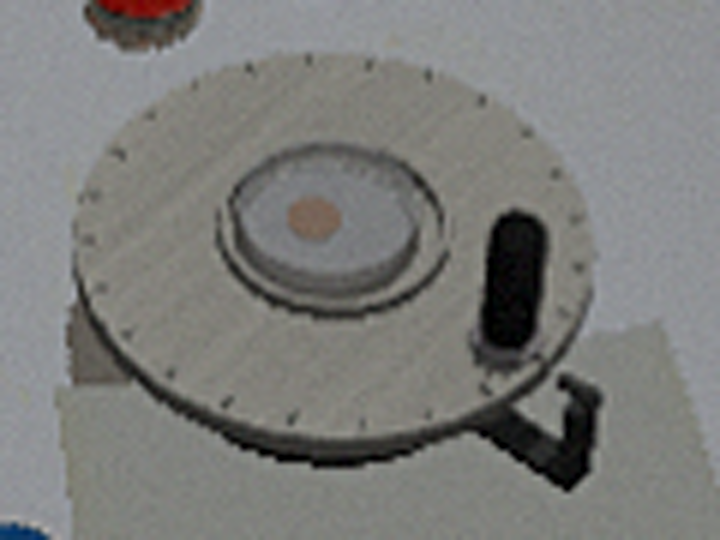

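```bash
cat > m.py <<'E'
from h import *
import pickle
from scipy.optimize import least_squares
T=pickle.load(open("top.pkl","rb")); S=pickle.load(open("scene.pkl","rb"))
tc=lambda x,y:(335+(x+.5)/5-.5,155+(y+.5)/5-.5)
sc=lambda x,y:(285+(x+.5)/6-.5,235+(y+.5)/6-.5)
th=np.linspace(0,2*np.pi,721); circ=np.c_[np.cos(th),np.sin(th),0*th]
def ext(f,c,r=.085):
    p=proj(f,circ*r+[c[0],c[1],.045]); return np.r_[p.min(0),p.max(0)]
mt=np.r_[tc(66,48),tc(518,503)]; ms=np.r_[sc(76,52),sc(592,442)]
for F in ([(T,mt)],[(S,ms)],[(T,mt),(S,ms)]):
    r=least_squares(lambda c:np.concatenate([ext(f,c)-m for f,m in F]),[.5,-.15]); print(r.x,r.fun.round(2))
c=r.x
k=[at_z(S,*sc(517,227),.098),at_z(S,*sc(509,333),.048),at_z(T,*tc(463,195),.048),at_z(T,*tc(490,172),.098)]
for q in k: print(q, np.hypot(*(q[:2]-c)), np.degrees(np.arctan2(*(q[:2]-c)[::-1])))
print("ptr",[(q[:2],np.hypot(*(q[:2]-c)),np.degrees(np.arctan2(*(q[:2]-c)[::-1]))) for q in (at_z(T,*tc(523,157),.046),at_z(S,*sc(582,388),.046))])
cd=at_z(T,*tc(293,280),.05)
print("dish",cd)
E
python3 m.py
```

```text
[ 0.51979799 -0.16519236] [-0.13  0.17  0.13 -0.17]
[ 0.51759379 -0.16511507] [-0.58  0.02  0.58 -0.12]
[ 0.51880225 -0.16502834] [-0.2   0.7   0.07  0.37 -0.02 -0.16  1.09 -0.37]
[ 0.54552183 -0.22852739  0.098     ] 0.06889169124088826 -67.1792641098751
[ 0.54757463 -0.2278791   0.048     ] 0.06912357092887786 -65.40221599212295
[ 0.54722793 -0.22991215  0.048     ] 0.07083733210252073 -66.34170453047105
[ 0.54890917 -0.22925442  0.098     ] 0.0709324736670313 -64.8844711782291
ptr [(array([ 0.56130989, -0.25387807]), np.float64(0.09849454207575625), np.float64(-64.43253128738745)), (array([ 0.55837037, -0.2550642 ]), np.float64(0.09834679386950192), np.float64(-66.27591586812873))]
dish [ 0.51683775 -0.16436518  0.05      ]
```

The two views agree to within about 2 mm. The platter axis is at (0.519, -0.165) and the knob is at 70 mm, bearing -66°, which puts it at about (0.547, -0.229). First I'll square the tool to the world axes, then head for the knob.

>>> send_rows(
  steps=[
    [0,0,0,0,0,-0.175],
    [0,0,0,0,0,-0.174],
    [17,41,0,0,0,0],
    [17,41,0,0,0,0],
    [17,41,0,0,0,0],
    [17,41,0,0,0,0],
    [17,41,0,0,0,0],
    [17,41,0,0,0,0],
    [17,41,0,0,0,0],
    [17,41,0,0,0,0],
    [17,41,0,0,0,0],
    [17,41,0,0,0,0],
  ],
  fingers=0,
)

```text
time_s: 1.6
tool_pos: [0.3836, 0.1763, 0.2312]
eef_rot: [1.0, 0.001, -0.0, 0.0]
contact_force: [0.6, 0.8, 0.3]
opening: 0.0853
grip_force: 0.0
```

>>> send_rows(
  steps=[
    [16.5,40.5,0,0,0,0],
    [16.5,40.5,0,0,0,0],
    [16.5,40.5,0,0,0,0],
    [16.5,40.5,0,0,0,0],
    [16.5,40.5,0,0,0,0],
    [16.5,40.5,0,0,0,0],
    [16.5,40.5,0,0,0,0],
    [16.5,40.5,0,0,0,0],
    [16.5,40.5,0,0,0,0],
    [16.5,40.5,0,0,0,0],
    [0,0,40,0,0,0],
    [0,0,0,0,0,0],
  ],
)

```text
time_s: 3.1
tool_pos: [0.5464, -0.2269, 0.1875]
eef_rot: [1.0, -0.0, -0.004, -0.001]
contact_force: [-0.8, 0.1, 0.1]
opening: 0.0855
grip_force: 0.0
```

```bash
python3 - <<'E'
from h import *
s=arm.state(); print(s["tool_pos"],s["joints"],s["contact_force"])
f=arm.grab_frame("scene")
print(proj(f,[[.5474,-.229,.098],s["tool_pos"]]))
cv2.imwrite("pics/s1.png",cv2.resize(f["img"][150:350,230:470],None,fx=3,fy=3,interpolation=cv2.INTER_CUBIC))
E
```

```text
[ 0.54644907 -0.22690611  0.18754567] [-1.20700535e-01  3.66693209e-01 -1.34135086e-01 -1.30059973e-03
 -1.07882346e+00  1.69172938e+00] [-0.77576651  0.08517023  0.12685092]
[[371.78426595 272.27846704]
 [374.94997629 235.24516066]]
```

View pics/s1.png

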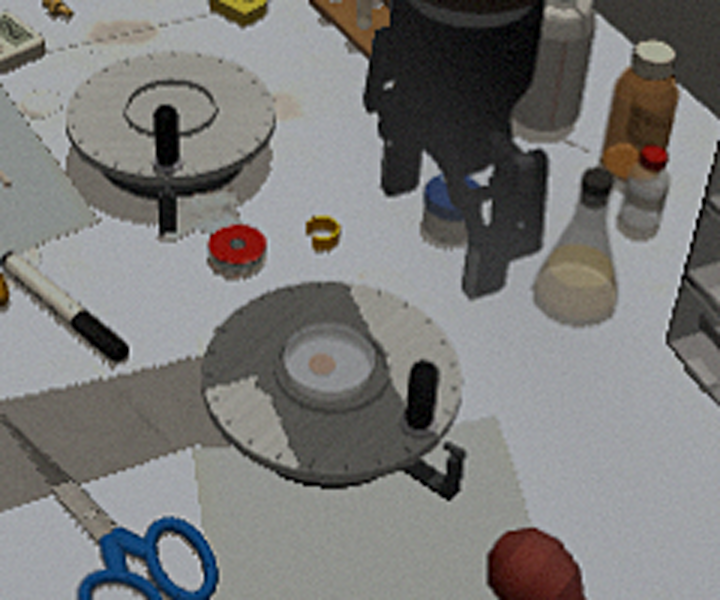

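The open fingers straddle the knob: the tip midpoint is near (378,230) in the full picture, matching the projected (375,235). Now I'll descend with the TCP to z = 66 mm and close.

>>> send_rows(
  steps=[
    [1,2,30,0,0,0],
    [0,0,30,0,0,0],
    [0,0,25,0,0,0],
    [0,0,20,0,0,0],
    [0,0,16,0,0,0],
    [0,0,0,0,0,0],
  ],
)

```text
time_s: 3.9
tool_pos: [0.5499, -0.2287, 0.0702]
eef_rot: [1.0, 0.001, -0.0, 0.0]
contact_force: [0.2, -0.4, 0.2]
opening: 0.0853
grip_force: 0.0
```

>>> send_rows(
  steps=[
    [0,0,0,0,0,0],
    [0,0,0,0,0,0],
    [0,0,0,0,0,0],
    [0,0,0,0,0,0],
    [0,0,0,0,0,0],
    [0,0,0,0,0,0],
    [0,0,0,0,0,0],
    [0,0,0,0,0,0],
  ],
  fingers=255,
)

```text
time_s: 4.9
tool_pos: [0.5498, -0.2286, 0.071]
eef_rot: [1.0, 0.001, -0.0, -0.0]
contact_force: [-2.6, 4.2, 5.3]
opening: 0.0161
grip_force: 58.8
```

Gripped. Now I'll work out the arc in tool axes, as 12 rows per quarter turn.

```bash
python3 - <<'E'
import numpy as np
th=np.radians(-66-np.linspace(0,360,49)); P=70*np.c_[np.cos(th),-np.sin(th)]
Q=np.round(P,1); D=np.round(np.diff(Q,axis=0),1)
for i in range(4): print([[float(a),float(b),0,0,0,0] for a,b in D[12*i:12*i+12]], P[12*i+12]*[1,-1])
E
```

```text
[[-8.6, 3.2, 0, 0, 0, 0], [-8.9, 2.0, 0, 0, 0, 0], [-9.2, 0.9, 0, 0, 0, 0], [-9.1, -0.4, 0, 0, 0, 0], [-9.0, -1.5, 0, 0, 0, 0], [-8.8, -2.7, 0, 0, 0, 0], [-8.3, -3.9, 0, 0, 0, 0], [-7.7, -4.9, 0, 0, 0, 0], [-7.1, -5.8, 0, 0, 0, 0], [-6.2, -6.7, 0, 0, 0, 0], [-5.3, -7.5, 0, 0, 0, 0], [-4.2, -8.1, 0, 0, 0, 0]] [-63.94818203 -28.47156502]
[[-3.2, -8.6, 0, 0, 0, 0], [-2.0, -8.9, 0, 0, 0, 0], [-0.9, -9.2, 0, 0, 0, 0], [0.4, -9.1, 0, 0, 0, 0], [1.5, -9.0, 0, 0, 0, 0], [2.7, -8.8, 0, 0, 0, 0], [3.9, -8.3, 0, 0, 0, 0], [4.9, -7.7, 0, 0, 0, 0], [5.8, -7.1, 0, 0, 0, 0], [6.7, -6.2, 0, 0, 0, 0], [7.5, -5.3, 0, 0, 0, 0], [8.1, -4.2, 0, 0, 0, 0]] [-28.47156502  63.94818203]
[[8.6, -3.2, 0, 0, 0, 0], [8.9, -2.0, 0, 0, 0, 0], [9.2, -0.9, 0, 0, 0, 0], [9.1, 0.4, 0, 0, 0, 0], [9.0, 1.5, 0, 0, 0, 0], [8.8, 2.7, 0, 0, 0, 0], [8.3, 3.9, 0, 0, 0, 0], [7.7, 4.9, 0, 0, 0, 0], [7.1, 5.8, 0, 0, 0, 0], [6.2, 6.7, 0, 0, 0, 0], [5.3, 7.5, 0, 0, 0, 0], [4.2, 8.1, 0, 0, 0, 0]] [63.94818203 28.47156502]
[[3.2, 8.6, 0, 0, 0, 0], [2.0, 8.9, 0, 0, 0, 0], [0.9, 9.2, 0, 0, 0, 0], [-0.4, 9.1, 0, 0, 0, 0], [-1.5, 9.0, 0, 0, 0, 0], [-2.7, 8.8, 0, 0, 0, 0], [-3.9, 8.3, 0, 0, 0, 0], [-4.9, 7.7, 0, 0, 0, 0], [-5.8, 7.1, 0, 0, 0, 0], [-6.7, 6.2, 0, 0, 0, 0], [-7.5, 5.3, 0, 0, 0, 0], [-8.1, 4.2, 0, 0, 0, 0]] [ 28.47156502 -63.94818203]
```

>>> send_rows(
  steps=[
    [-8.6,3.2,0,0,0,0],
    [-8.9,2.0,0,0,0,0],
    [-9.2,0.9,0,0,0,0],
    [-9.1,-0.4,0,0,0,0],
    [-9.0,-1.5,0,0,0,0],
    [-8.8,-2.7,0,0,0,0],
  ],
)

```text
time_s: 5.65
tool_pos: [0.4981, -0.2302, 0.071]
eef_rot: [1.0, 0.001, 0.002, 0.0]
contact_force: [2.9, 6.0, 2.8]
opening: 0.0163
grip_force: 58.6
```

>>> send_rows(
  steps=[
    [-8.3,-3.9,0,0,0,0],
    [-7.7,-4.9,0,0,0,0],
    [-7.1,-5.8,0,0,0,0],
    [-6.2,-6.7,0,0,0,0],
    [-5.3,-7.5,0,0,0,0],
    [-4.2,-8.1,0,0,0,0],
  ],
)

```text
time_s: 6.4
tool_pos: [0.4582, -0.1937, 0.071]
eef_rot: [1.0, 0.001, 0.001, 0.0]
contact_force: [4.3, 1.0, 5.0]
opening: 0.0159
grip_force: 58.9
```

```bash
python3 - <<'E'
from h import *
f=arm.grab_frame("scene"); s=arm.state(); print(s["tool_pos"],s["contact_force"],s["ft_torque"])
cv2.imwrite("pics/s2.png",cv2.resize(f["img"][170:340,250:430],None,fx=3.5,fy=3.5,interpolation=cv2.INTER_CUBIC))
E
```

```text
[ 0.45788163 -0.19286724  0.07097473] [4.32585464 3.41443506 5.32607168] [ 1.0508964  -1.19062927 -0.02020167]
```

View pics/s2.png

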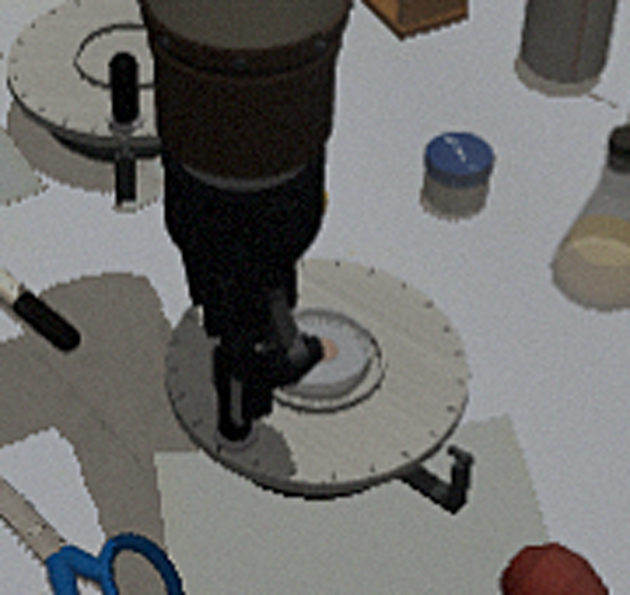

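The knob is a quarter turn on, near (317,295) in the full picture. The dish is in its rim and the forces are low, so I'll continue.

>>> send_rows(
  steps=[
    [-3.2,-8.6,0,0,0,0],
    [-2.0,-8.9,0,0,0,0],
    [-0.9,-9.2,0,0,0,0],
    [0.4,-9.1,0,0,0,0],
    [1.5,-9.0,0,0,0,0],
    [2.7,-8.8,0,0,0,0],
    [3.9,-8.3,0,0,0,0],
    [4.9,-7.7,0,0,0,0],
    [5.8,-7.1,0,0,0,0],
    [6.7,-6.2,0,0,0,0],
    [7.5,-5.3,0,0,0,0],
    [8.1,-4.2,0,0,0,0],
  ],
)

```text
time_s: 7.95
tool_pos: [0.4905, -0.1016, 0.0708]
eef_rot: [1.0, 0.001, -0.003, 0.001]
contact_force: [-2.1, 1.1, 11.0]
opening: 0.0158
grip_force: 59.8
```

>>> send_rows(
  steps=[
    [8.6,-3.2,0,0,0,0],
    [8.9,-2.0,0,0,0,0],
    [9.2,-0.9,0,0,0,0],
    [9.1,0.4,0,0,0,0],
    [9.0,1.5,0,0,0,0],
    [8.8,2.7,0,0,0,0],
    [8.3,3.9,0,0,0,0],
    [7.7,4.9,0,0,0,0],
    [7.1,5.8,0,0,0,0],
    [6.2,6.7,0,0,0,0],
    [5.3,7.5,0,0,0,0],
    [4.2,8.1,0,0,0,0],
  ],
)

```text
time_s: 9.45
tool_pos: [0.5859, -0.1362, 0.071]
eef_rot: [1.0, 0.001, 0.001, 0.0]
contact_force: [2.0, 2.9, 7.1]
opening: 0.0158
grip_force: 59.1
```

>>> send_rows(
  steps=[
    [3.2,8.6,0,0,0,0],
    [2.0,8.9,0,0,0,0],
    [0.9,9.2,0,0,0,0],
    [-0.4,9.1,0,0,0,0],
    [-1.5,9.0,0,0,0,0],
    [-2.7,8.8,0,0,0,0],
    [-3.9,8.3,0,0,0,0],
    [-4.9,7.7,0,0,0,0],
    [-5.8,7.1,0,0,0,0],
    [-6.7,6.2,0,0,0,0],
    [-7.5,5.3,0,0,0,0],
    [-8.1,4.2,0,0,0,0],
  ],
)

```text
time_s: 10.95
tool_pos: [0.5484, -0.229, 0.0709]
eef_rot: [1.0, 0.001, -0.001, 0.0]
contact_force: [0.9, 2.3, 8.9]
opening: 0.0156
grip_force: 59.5
```

>>> send_rows(
  steps=[
    [0,0,0,0,0,0],
    [0,0,0,0,0,0],
    [0,0,0,0,0,0],
    [0,0,0,0,0,0],
  ],
)

```text
time_s: 11.45
tool_pos: [0.5477, -0.2292, 0.0709]
eef_rot: [1.0, 0.001, -0.002, 0.0]
contact_force: [-0.5, -0.7, 9.6]
opening: 0.0159
grip_force: 59.5
```

```bash
python3 - <<'E'
from h import *
f=arm.grab_frame("scene"); s=arm.state(); print(s["tool_pos"],s["contact_force"])
cv2.imwrite("pics/s3.png",cv2.resize(f["img"][210:330,280:420],None,fx=5,fy=5,interpolation=cv2.INTER_CUBIC))
E
```

```text
[ 0.54773253 -0.22925115  0.07090969] [-0.94428498 -0.82451399  9.68848842]
```

View pics/s3.png

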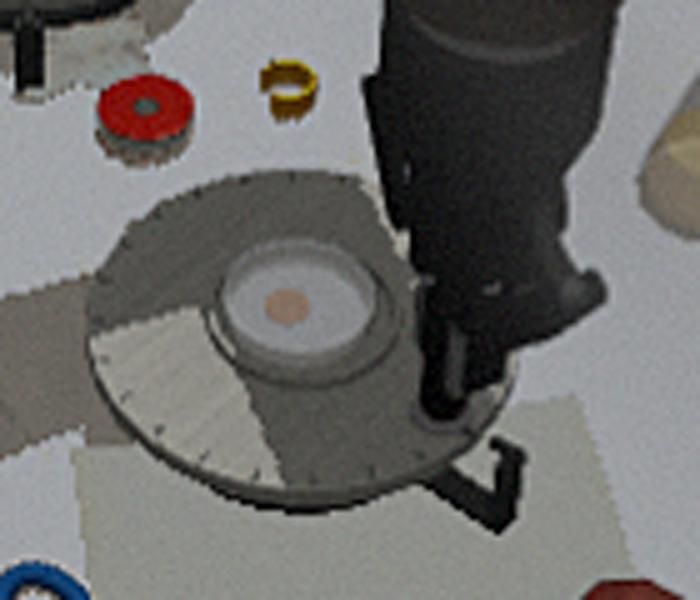

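The knob is back at the pointer and the dish sits in its rim around (340,270). I'll release, rise straight up, move aside and compare with the start image.

>>> send_rows(
  steps=[
    [0,0,0,0,0,0],
    [0,0,0,0,0,0],
    [0,0,0,0,0,0],
    [0,0,0,0,0,0],
    [0,0,0,0,0,0],
    [0,0,0,0,0,0],
    [0,0,0,0,0,0],
  ],
  fingers=0,
)

```text
time_s: 12.38
tool_pos: [0.55, -0.229, 0.0703]
eef_rot: [1.0, 0.001, 0.0, 0.0]
contact_force: [-0.8, -0.1, 0.7]
opening: 0.0854
grip_force: 0.0
```

>>> send_rows(
  steps=[
    [0,0,-20,0,0,0],
    [0,0,-30,0,0,0],
    [0,0,-40,0,0,0],
    [0,0,-40,0,0,0],
    [0,-40,0,0,0,0],
    [0,-40,0,0,0,0],
    [0,-40,0,0,0,0],
    [0,-40,0,0,0,0],
    [0,-40,0,0,0,0],
    [0,-40,0,0,0,0],
    [0,-40,0,0,0,0],
    [0,0,0,0,0,0],
  ],
)

```text
time_s: 13.88
tool_pos: [0.5496, 0.0532, 0.2004]
eef_rot: [1.0, 0.002, 0.0, -0.0]
contact_force: [0.7, -0.5, -0.5]
opening: 0.0855
grip_force: 0.0
```

```bash
python3 - <<'E'
from h import *
import pickle
S=pickle.load(open("scene.pkl","rb"))["img"]; T=pickle.load(open("top.pkl","rb"))["img"]
s=arm.state(); print(s["tool_pos"],s["contact_force"],s["opening"])
f=arm.grab_frame("scene")["img"]; t=arm.grab_frame("top")["img"]
z=lambda i,y,x,k:cv2.resize(i[y:y+100,x:x+130],(390,300),interpolation=cv2.INTER_CUBIC)
cv2.imwrite("pics/s4.png",np.vstack([np.hstack([z(S,230,280,0),z(f,230,280,0)]),np.hstack([z(T,160,335,0),z(t,160,335,0)])]))
# dark knob centroid
for n,a,b,(y,x,h,w) in(("scene",S,f,(268,362,30,20)),("top",T,t,(180,418,25,30))):
    for i in(a,b):
        g=i[y:y+h,x:x+w].max(2)<60; v,u=np.nonzero(g); print(n,g.sum(),u.mean()+x,v.mean()+y)
E
```

```text
[0.54963149 0.05317544 0.20039672] [ 0.65146625 -0.46924732 -0.51798027] 0.08551538142926153
scene 224 369.9419642857143 282.8705357142857
scene 221 368.78280542986425 283.88235294117646
top 101 430.33663366336634 190.58415841584159
top 59 429.79661016949154 193.10169491525423
```

View pics/s4.png

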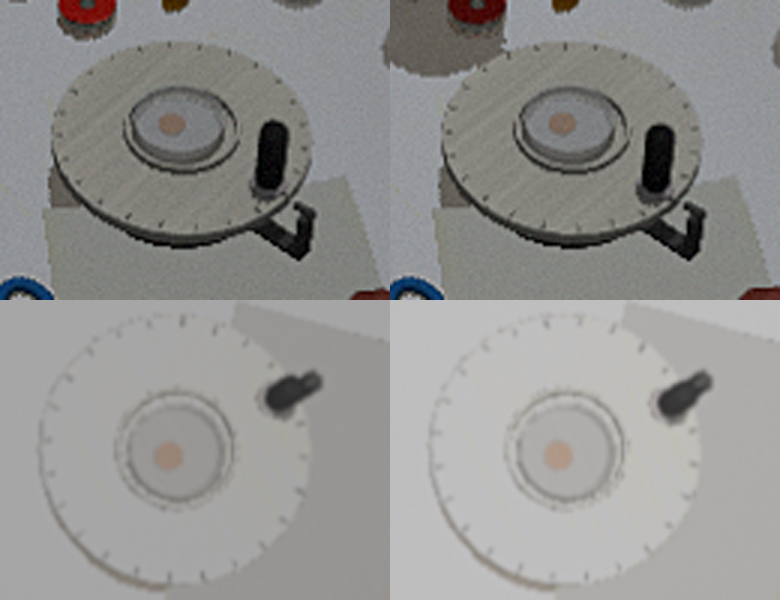

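The dish is seated. The knob has gone a little past the pointer (scene centroid moved by -1.2, +1.0 px), so I'll measure the overshoot.

```bash
cat > ang.py <<'E'
from h import *
import pickle
S=pickle.load(open("scene.pkl","rb")); T=pickle.load(open("top.pkl","rb"))
c=np.array([.519,-.165])
def loc(f,box):
    y,x,h,w=box; g=f["img"][y:y+h,x:x+w].mean(2); bg=np.percentile(g,80)
    d=np.clip(0.6-g/bg,0,None)**1; v,u=np.mgrid[y:y+h,x:x+w]; return (d*u).sum()/d.sum(),(d*v).sum()/d.sum()
def th(q): return np.degrees(np.arctan2(*(q[:2]-c)[::-1]))
for n,a,box in(("scene",S,(266,360,31,18)),("top",T,(184,421,20,15))):
    b=arm.grab_frame(n)
    for f in(a,b):
        p=loc(f,box); q=at_z(f,*p,.073); print(n,np.round(p,2),q[:2].round(4),th(q).round(2))
    # platter graduation rotation by polar unwrapping
    R=[]
    for f in(a,b):
        A=np.radians(np.arange(0,360,.25)); rr=np.arange(.074,.083,.0005)
        P=np.stack([c[0]+rr[:,None]*np.cos(A),c[1]+rr[:,None]*np.sin(A),np.full((len(rr),len(A)),.045)],-1).reshape(-1,3)
        m=proj(f,P).astype(np.float32).reshape(len(rr),len(A),2)
        g=cv2.remap(f["img"].mean(2).astype(np.float32),m[...,0],m[...,1],cv2.INTER_CUBIC).mean(0)
        g=g-cv2.blur(np.tile(g,3)[None],(45,1))[0][1440:2880]
        g[np.abs((np.degrees(A)-294+180)%360-180)<30]=0; g=np.clip(g,-15,15); R.append(g)
    k=np.arange(-28,29); cc=[(R[0]*np.roll(R[1],i)).sum() for i in k]; i=int(np.argmax(cc)); print("ticks: cw deg",k[i]*.25, (np.array(cc)/cc[i])[max(0,i-4):i+5].round(2))
E
python3 ang.py
```

```text
scene [369.87 282.4 ] [ 0.5451 -0.2301] -68.2
scene [368.66 283.45] [ 0.5418 -0.2315] -71.09
ticks: cw deg 3.0 [0.67 0.81 0.92 0.99 1.   0.96 0.86 0.73 0.56]
top [429.47 190.94] [ 0.5489 -0.229 ] -64.98
top [430.13 192.74] [ 0.5455 -0.23  ] -67.81
ticks: cw deg 3.0 [0.66 0.8  0.91 0.97 1.   0.98 0.92 0.82 0.69]
```

Both views, by knob and by graduation ticks, give an overshoot of 2.9° (3.6 mm at the knob). I'll go back, regrip and turn it back by 3.6 mm.

>>> send_rows(
  steps=[
    [-4,40,0,0,0,0],
    [0,40,0,0,0,0],
    [0,40,0,0,0,0],
    [0,40,0,0,0,0],
    [0,40,0,0,0,0],
    [0,40,0,0,0,0],
    [0,40,0,0,0,0],
    [0,0,0,0,0,0],
    [0,0,40,0,0,0],
    [0,0,40,0,0,0],
    [0,0,30,0,0,0],
    [0,0,20,0,0,0],
  ],
)

```text
time_s: 15.58
tool_pos: [0.5449, -0.2289, 0.0687]
eef_rot: [1.0, 0.0, -0.001, -0.0]
contact_force: [-0.1, 0.2, -0.4]
opening: 0.0852
grip_force: 0.0
```

>>> send_rows(
  steps=[
    [0,0,0,0,0,0],
    [0,0,0,0,0,0],
    [0,0,0,0,0,0],
    [0,0,0,0,0,0],
    [0,0,0,0,0,0],
    [0,0,0,0,0,0],
    [0,0,0,0,0,0],
    [0,0,0,0,0,0],
  ],
  fingers=255,
)

```text
time_s: 16.58
tool_pos: [0.5466, -0.2292, 0.0716]
eef_rot: [1.0, 0.001, 0.001, 0.0]
contact_force: [-0.4, 0.7, 5.2]
opening: 0.0157
grip_force: 58.7
```

>>> send_rows(
  steps=[
    [1.1,-0.5,0,0,0,0],
    [1.1,-0.5,0,0,0,0],
    [1.2,-0.4,0,0,0,0],
    [0,0,0,0,0,0],
    [0,0,0,0,0,0],
    [0,0,0,0,0,0],
    [0,0,0,0,0,0],
  ],
)

```text
time_s: 17.45
tool_pos: [0.55, -0.2278, 0.0716]
eef_rot: [1.0, 0.001, 0.001, 0.0]
contact_force: [-0.9, -0.3, 5.9]
opening: 0.016
grip_force: 58.8
```

>>> send_rows(
  steps=[
    [0,0,0,0,0,0],
    [0,0,0,0,0,0],
    [0,0,0,0,0,0],
    [0,0,0,0,0,0],
    [0,0,0,0,0,0],
    [0,0,0,0,0,0],
    [0,0,0,0,0,0],
  ],
  fingers=0,
)

```text
time_s: 18.32
tool_pos: [0.5494, -0.2276, 0.0703]
eef_rot: [1.0, 0.001, 0.0, 0.0]
contact_force: [-0.4, -0.4, 0.9]
opening: 0.0852
grip_force: 0.0
```

>>> send_rows(
  steps=[
    [0,0,-20,0,0,0],
    [0,0,-30,0,0,0],
    [0,0,-40,0,0,0],
    [0,0,-40,0,0,0],
    [0,-40,0,0,0,0],
    [0,-40,0,0,0,0],
    [0,-40,0,0,0,0],
    [0,-40,0,0,0,0],
    [0,-40,0,0,0,0],
    [0,-40,0,0,0,0],
    [0,-40,0,0,0,0],
    [0,0,0,0,0,0],
  ],
)

```text
time_s: 19.82
tool_pos: [0.549, 0.0545, 0.2004]
eef_rot: [1.0, 0.002, 0.0, -0.0]
contact_force: [-0.1, -1.7, 0.9]
opening: 0.0854
grip_force: 0.0
```

```bash
python3 ang.py
```

```text
scene [369.87 282.4 ] [ 0.5451 -0.2301] -68.2
scene [369.89 282.37] [ 0.5451 -0.2301] -68.15
ticks: cw deg 0.0 [0.61 0.77 0.89 0.98 1.   0.95 0.85 0.71 0.54]
top [429.47 190.94] [ 0.5489 -0.229 ] -64.98
top [429.46 190.94] [ 0.5489 -0.2289] -64.97
ticks: cw deg 0.0 [0.69 0.82 0.92 0.98 1.   0.97 0.9  0.79 0.65]
```

```bash
python3 - <<'E'
from h import *
f=arm.grab_frame("scene")["img"]
cv2.imwrite("pics/s5.png",cv2.resize(f[150:330,230:420],None,fx=3,fy=3,interpolation=cv2.INTER_CUBIC))
E
```

```text
(no output)
```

View pics/s5.png

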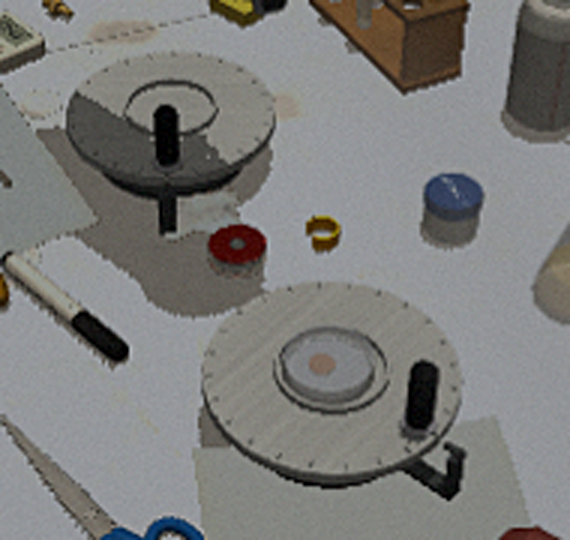

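The knob stands at the pointer at (370,283), the dish is seated at (338,272), and the spare is unturned with its knob at (286,195). The gripper is clear of everything.

```bash
python3 -c "
from plant import arm; print(arm.finish_job())"
```

```text
the job is handed in; nothing more can be done
None
```

The turntable with the dish made one full clockwise turn, with its knob back at the pointer after I turned back a 2.9° overshoot; the dish is seated, the spare is unturned, the gripper is clear, and the job is handed in.

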